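# Slide the covered pot onto its burner and flip its hinged lid open

### The arm

A 7-joint arm with a two-finger parallel gripper is mounted at the origin on a cart in front of the work surface, level with it; the furniture and walls round the work are solid. World frame = base frame: x ahead of the robot, y to its left, z up, the work surface at z = 0. Lengths are in m, angles in rad, forces in N, time in s.
With the tool pointing down it reaches from about 0.425 to 0.875 m from the base axis. Payload 4.7 kg.
Tool frame: the origin (TCP) lies at the very end of the fingers, on their centre line; the grasp point (between the pads) lies 19 mm behind it; z points along the fingers, y is the line along which they close (so a half turn about z gives the same grasp; the last joint's range is limited). The gripper opens to 87 mm and grips with 3 to 60 N. Pads are 19 mm wide; open, the fingers measure 117 mm over their backs; the gripper's body (75 mm by 190 mm) begins 51 mm behind the grasp point.
Start: joints at [-1.304, 0.321, -0.07, 1.45, 0.023, 1.371, -0.057], TCP at [0.163, 0.629, 0.223] pointing down, gripper open.
Joint ranges: [-2.86, 2.86], [-0.3, 2.09], [-1.38, 1.24], [0.06, 2.45], [-1.56, 4.7], [0.09, 2.05], [-2.69, 2.69]. Speed limits (rad/s): [2.57, 2.57, 3.14, 3.14, 3.14, 3.14, 3.14].

### API

Orientations are given as a rotation vector (axis times angle).
In Python, from bench import ctrl, vision gives the robot as it stands.
- The arm moves only by the tool jog_arm, never from a script. Its argument "increments" is a list of rows, each an object of numbers: "tx", "ty", "tz": the shift along the tool's x, y, z in mm; "wx", "wy", "wz": the turn, a rotation vector about the tool's x, y, z in rad; "gripper": the opening, from 0 (shut) to 1 (fully open). In form: [{"tx": .., "ty": .., "tz": .., "wx": .., "wy": .., "wz": .., "gripper": ..}, ...]. A call has exactly 5 rows; each row is the pose to reach, as a shift and turn from the pose commanded when the call began, along the tool's axes at that moment; what a row does not reach only later rows make up. A row lasts 1/12 s, in which the tool goes at most 41.7 mm and 7.16 degrees, less where a joint would pass 70% of its speed; a pose out of reach is approached as far as the arm can. A call with a gripper value outside its range is refused whole. The fingers move at their own pace and stop on an object; "grip_force" is the grip in N (left out, the last holds). Time passes only in rows, so rows that repeat a pose let the fingers close, or fill a call up. It gives the time, the measured TCP pose, the force, the opening and the grip force at its end, in the units of the state.
- ctrl.get_state(): the state, without advancing time (a new reading comes with each control period).
- vision.get_image(name): name is "scene" or "top" or "wrist"; returns a dict with "color" (384x512x3 uint8, blue, green, red), "fx", "fy", "cx", "cy" (pixels), "extrinsics" (4x4, takes a point from world to camera coordinates). Camera axes: x right, y down, z forward; pixel columns grow to the right and rows downward; lengths in m; the calibration is good to about 2 mm. A picture is of the moment at which its call begins. There is no depth.
- ctrl.close_job(): hands the job in; it is judged then, once.
Trained networks look in the newest picture that a camera, given by its name, has taken for a name from the list of things; names that differ only in an ending like _2 or _b are one class to them, and where a whole thing is asked for, a point or a joint stands for the part that bears it (a point fixed in the world has none). Each returns a list of dicts, best first, with "conf" (0 to 1); they miss things now and then, are a little off and sometimes report something else, mostly with a low value. They report only what shows in the picture. A call takes as long as a camera call.
- vision.spot_in(camera, thing): "bbox" ([left, top, right, bottom] in pixels, round what is visible of it).
The state is a dict: "time": time; "joint_positions": joint angles; "qd": joint speeds; "joint_torque": joint torques, N m; "position": TCP position; "tool_rot": TCP orientation; "ft_force": force on the tool from outside, world axes, zero at the start; "torque": the same for the moment, N m; "grip_width": opening from 0.0 (shut) to 1.0 (fully open); "grip_force": force on a finger pad.
Only numpy, scipy, OpenCV 4.12 (cv2) and the standard library are available. Lean on these libraries where they do the work, as an engineer would, in place of code of your own. Each camera call takes 0.05 s, during which the arm holds its last target. There are 200 camera calls.

### The job

Get the covered pot ready for cooking: push it sideways along the grate until it stands centred over the front left burner, and flip the near half of its hinged lid up by its tab and over past upright, so that it lies back towards the rear half and stays open by itself. Use only the fingertips or the outside of the fingers, gently: do not grip, lift or tip the pot, and leave the frying pan, the timer, the spoon and the shaker where they are.

Things in the scene. Friction and masses are not known exactly. Their poses are not given: they have to be found in the camera images.
- sauce_pot: Round burnt pot with a steel lid, loose on the grate (bars along y, their top at z 66.5 mm). Pot 108 mm high, radius 80 mm at the base, 105 mm at the rim; two wire ears in line with the lid's hinge reach 127 mm from the axis, 84 to 104 mm above the underside. About 1.3 kg with lid, slides at 5 to 11 N. Origin: middle of its underside, z up; for its heading use pot_cover.
- pot_cover: Rear half of the round steel lid (radius 111 mm, 6.5 mm high), clipped fast to the pot, with an upright wire handle 33 mm high. Origin: on the pot's axis at the lid's underside, 108.5 mm above the pot's. x points from the hinge to the rear, away from the tab; y along the hinge; z up. The tab starts facing the robot, up to 29 degrees to either side; the pot may turn when pushed.
- pot_flap (a joint): Hinge of the near half of the lid, rad: 0 shut (flat on the pot), 1.57 upright, 2.74 lying back at its stop above the rear half. The flap weighs 0.16 kg on a nearly free hinge: below about 1.57 it falls shut, beyond it falls open by itself.
- flap_tab (a point): Middle of the rolled end (6 mm thick) of the tab on the near half: a strap 44 mm wide, rising outward by 15 degrees; end 140 mm from the pot's axis, 18 mm above the lid's underside. Under it, outside the rim, is room for a fingertip from outside and below: lift there, in an arc about flap_hinge, staying over 115 mm from the hinge (the lid's edge stands 6 to 10 mm below the tab).
- flap_hinge (a point): Middle of the hinge line, on the pot's axis, 9 mm above the underside of the lid (117.5 mm above the pot's underside). It does not move relative to the pot.
- front_left_burner (a point): Point above the middle of the front left gas burner (a black cap about 95 mm wide under the grate), at the height of the top of the bars. It does not move. Left of the grate stands an oven: solid from y 0.40 and x 0.46 on, up to z 0.54, close to the way from the arm's start pose to the pot.
- pan_oil: Frying pan without lid, 226 mm across, 57 mm high, loose on the right part of the grate, behind and to the right of the pot: leave it alone. Origin: middle of its underside.
- timer: Round kitchen timer, 66 mm across, 48 mm high, on the front ledge to the left: leave it alone. Origin: middle of its underside.
- spoon_3: Steel spoon, 164 mm long, 15 mm high, lying on the front ledge (36 mm high) before the pot: leave it alone. Origin: middle of its underside.
- shaker_pepper: Steel shaker, 55 mm across, 86 mm high, standing on the deck right of the grate: leave it alone. Origin: middle of its underside.

How it is judged:
At the end, for the whole second after the job is handed in: The pot stands at rest, upright on the bars of the grate, its centre within 25 mm (horizontally) of the middle of the front left burner; the near half of its lid is flipped back to at least 2.5 rad (its stop on the rear half is at 2.74) and lies still by its own weight (horizontal distance between sauce_pot and front_left_burner below 0.025 m and height (world z) of sauce_pot between 0.0615 and 0.0715 m and angle between sauce_pot's own z axis and vertical below 0.04 rad and value of joint pot_flap above 2.5 rad and velocity of joint pot_flap between -0.15 and 0.15 rad/s and linear speed of sauce_pot below 0.02 m/s); the robot touches nothing.
It fails at once if the pot is lifted more than 12 mm off the grate or tipped by more than 0.2 rad (height (world z) of sauce_pot above 0.0785 m or angle between sauce_pot's own z axis and vertical above 0.2 rad).
It fails at once if the fingers grip or ram the pot or its lid with more than 35 N (contact force between the fingers and sauce_pot above 35 N).
It fails at once if the frying pan, the timer, the spoon or the shaker is moved more than 30 mm (distance of any of pan_oil, timer, spoon_3, shaker_pepper from where it was at the start of the episode above 0.03 m).
It also fails if it takes over 72 s, if anything falls off the work surface, if the arm or the gripper's body presses on something with over 40 N, if the wrist force passes 120 N, or if a joint passes its speed limit or range.

## Working session

There is one attempt and no reset: what is moved stays moved. The work goes in short steps, Python scripts to look and compute and a tool call to move; the robot and the scene stay as the last step left them, time stands still between calls to the robot, and variables do not carry over. Pictures are saved under pics/ and viewed, at most 10 in all, crops included, and the job is handed in when it is done.

Besides the shell and the picture viewer there is one more tool, called after "Emit:" by a JSON object that holds its "fn" and its "kwargs", one argument or row to a line. jog_arm: Moves the arm, as the interface text tells. Its arguments: {"type":"object","properties":{"increments":{"type":"array"},"grip_force":{"type":"number"}},"required":["increments"]}

```bash
mkdir -p pics; ls; cat > h.py <<'E'
import numpy as np, cv2
from bench import ctrl, vision
from scipy.spatial.transform import Rotation as R
def ray(im,u,v):
    E=np.array(im["extrinsics"]);d=E[:3,:3].T@np.array([(u-im["cx"])/im["fx"],(v-im["cy"])/im["fy"],1]);return -E[:3,:3].T@E[:3,3],d
def at_z(im,u,v,z):
    o,d=ray(im,u,v);return o+d*(z-o[2])/d[2]
def proj(im,p):
    E=np.array(im["extrinsics"]);c=E[:3,:3]@np.array(p)+E[:3,3];return np.array([c[0]/c[2]*im["fx"]+im["cx"],c[1]/c[2]*im["fy"]+im["cy"]])
def tool(dp):
    s=ctrl.get_state();return R.from_rotvec(s["tool_rot"]).inv().apply(dp)
E
python3 - <<'E'
from h import *
s=ctrl.get_state();print(s["time"],s["position"],R.from_rotvec(s["tool_rot"]).as_matrix().round(3))
ims=[]
for c in("top","scene"):
    im=vision.get_image(c);ims.append(im["color"]);cv2.imwrite(f"pics/{c}0.png",im["color"])
    E=np.array(im["extrinsics"]);print(c,-E[:3,:3].T@E[:3,3],im["fx"])
    for t in("sauce_pot","pot_cover","pot_flap","flap_tab","flap_hinge","front_left_burner","pan_oil","timer","spoon_3"):
        print(t,[(np.round(d["bbox"]).tolist(),round(d["conf"],2)) for d in vision.spot_in(c,t)[:2]])
E
```

```text
pics
0.0 [0.16250649 0.62880133 0.22146006] [[-0.968  0.25  -0.   ]
 [ 0.25   0.968 -0.002]
 [-0.    -0.002 -1.   ]]
top [ 0.47233002 -0.06592863  1.20584853] 357.87650362865776
sauce_pot [([173.0, 125.0, 264.0, 209.0], 0.56), ([213.0, 247.0, 264.0, 262.0], 0.24)]
pot_cover [([180.0, 128.0, 254.0, 209.0], 0.9), ([359.0, 203.0, 386.0, 221.0], 0.57)]
pot_flap [([185.0, 146.0, 256.0, 211.0], 0.95)]
flap_tab [([186.0, 146.0, 256.0, 207.0], 0.56)]
flap_hinge [([181.0, 122.0, 257.0, 210.0], 0.93)]Traceback (most recent call last):
  File "<stdin>", line 8, in <module>
ValueError: it knows: flap_hinge, flap_tab, pan_oil, pot_cover, pot_flap, sauce_pot, shaker_pepper, spoon, timer
```

View pics/top0.png

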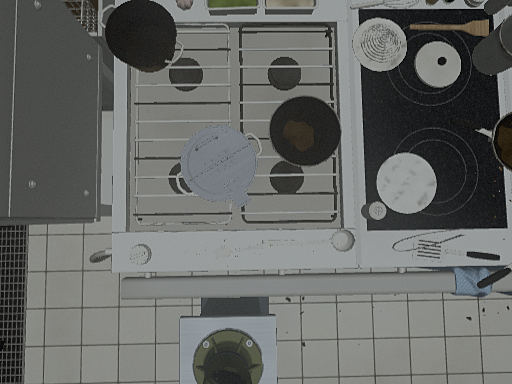

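The top view shows the pot's lid around (218,162), with the tab near (240,203). The other three burner caps are at (186,74), (285,73) and (287,178). The front left cap shows only partly, near (180,178).

```bash
python3 - <<'E'
from h import *
im=vision.get_image("top");print(im["fx"],im["cx"],im["cy"],np.array(im["extrinsics"]).round(3).tolist())
c=im["color"][90:250,120:360]
cv2.imwrite("pics/topc.png",cv2.resize(c,None,fx=3.3,fy=3.3,interpolation=cv2.INTER_CUBIC))
print("base",proj(im,[0,0,0]),"tcp",proj(im,ctrl.get_state()["position"]))
for uv in((186,74),(285,73),(287,178)):print("cap",at_z(im,*uv,.03))
for t in("timer","spoon","pan_oil"):print(t,[(np.round(d["bbox"]).tolist(),round(d["conf"],2)) for d in vision.spot_in("top",t)[:2]])
im=vision.get_image("scene");cv2.imwrite("pics/scene0.png",cv2.resize(im["color"],None,fx=1.5,fy=1.5))
E=np.array(im["extrinsics"]);print(-E[:3,:3].T@E[:3,3],E.round(3).tolist(),im["fx"])
for t in("sauce_pot","flap_tab","pot_cover"):print(t,[(np.round(d["bbox"]).tolist(),round(d["conf"],2)) for d in vision.spot_in("scene",t)[:2]])
E
```

```text
357.87650362865776 253.44513938698316 191.18917761665554 [[-0.015, -1.0, 0.021, -0.085], [-0.997, 0.013, -0.075, 0.562], [0.075, -0.023, -0.997, 1.165], [0.0, 0.0, 0.0, 1.0]]
base [227.40986615 363.92229714] tcp [-16.94337966 340.16595177]
cap [0.95905553 0.12858187 0.03      ]
cap [ 0.96052337 -0.20537414  0.03      ]
cap [ 0.60292916 -0.20430632  0.03      ]
timer [([128.0, 242.0, 153.0, 263.0], 0.57)]
spoon [([216.0, 248.0, 264.0, 258.0], 0.51)]
pan_oil [([271.0, 92.0, 342.0, 164.0], 0.91)]
[-0.14116159 -0.93330123  1.25578637] [[0.762, -0.648, -0.018, -0.474], [-0.474, -0.538, -0.698, 0.307], [0.442, 0.54, -0.716, 1.466], [0.0, 0.0, 0.0, 1.0]] 401.45144175055145
sauce_pot [([221.0, 145.0, 279.0, 198.0], 0.73)]
flap_tab [([225.0, 148.0, 278.0, 186.0], 0.52)]
pot_cover [([158.0, 177.0, 172.0, 192.0], 0.71), ([224.0, 148.0, 276.0, 188.0], 0.65)]
```

View pics/topc.png

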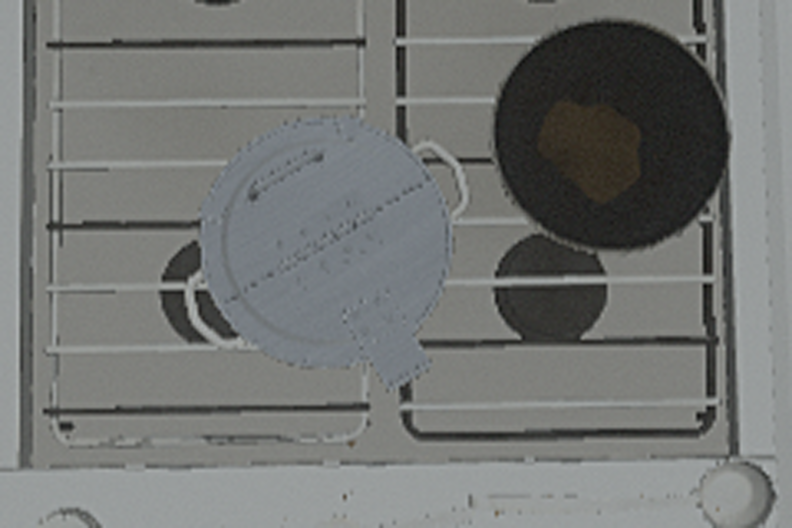

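View pics/scene0.png

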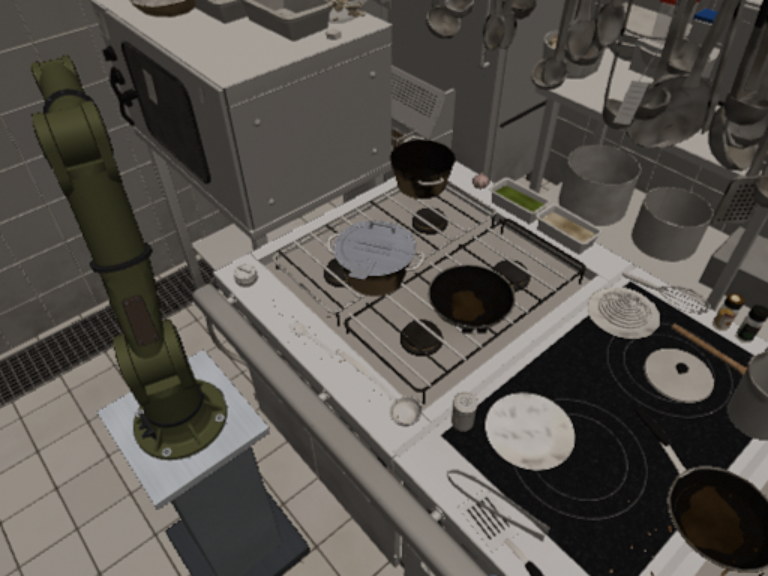

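```bash
python3 - <<'E'
from h import *
im=vision.get_image("top")
f=lambda u,v,z:at_z(im,u/3.3+120-.35,v/3.3+90-.35,z).round(4)
print("lid c",f(328,241,.18),"L",f(202,241,.178),"R",f(454,241,.178),"T",f(328,115,.178),"B",f(328,368,.178))
print("earR",f(466,190,.16),"earL",f(189,310,.16))
print("tab",f(409,375,.193),"hinge ends",f(425,184,.184),f(228,302,.184))
print("cap left edge",f(162,290,.03),"cap FR L/R",f(496,290,.03),f(607,290,.03),"T,B",f(552,235,.03),f(552,342,.03))
for n,b,z in(("timer",[128,242,153,263],.06),("spoon",[216,248,264,258],.045)):
  print(n,at_z(im,b[0],b[1],z),at_z(im,b[2],b[3],z))
print("pan",f(498,140,.12),f(729,140,.12),f(610,248,.12))
E
```

```text
lid c [0.6332 0.009  0.18  ] L [0.6348 0.1191 0.178 ] R [ 0.6322 -0.1014  0.178 ] T [0.7458 0.0082 0.178 ] B [0.5221 0.01   0.178 ]
earR [ 0.681  -0.1135  0.16  ] earL [0.5761 0.1338 0.16  ]
tab [ 0.5144 -0.0604  0.193 ] hinge ends [ 0.682  -0.0765  0.184 ] [0.5802 0.0956 0.184 ]
cap left edge [0.6094 0.1854 0.03  ] cap FR L/R [ 0.6052 -0.1478  0.03  ] [ 0.6038 -0.2595  0.03  ] T,B [ 0.6602 -0.2053  0.03  ] [ 0.5522 -0.2029  0.03  ]
timer [0.40291837 0.30627255 0.06      ] [0.33609217 0.22748507 0.06      ]
spoon [0.37833106 0.03068909 0.045     ] [ 0.34395036 -0.12286332  0.045     ]
pan [ 0.736 -0.146  0.12 ] [ 0.7339 -0.3632  0.12  ] [ 0.633  -0.2484  0.12  ]
```

```bash
cat >> h.py <<'E'
import json
def mk(h,tilt):  # tool x along horizontal h when down; z leans towards h by tilt
    h=np.array([*h,0.])/np.hypot(*h);d=np.array([0,0,-1.])
    z=np.sin(tilt)*h+np.cos(tilt)*d;x=np.cos(tilt)*h-np.sin(tilt)*d
    return R.from_matrix(np.c_[x,np.cross(z,x),z])
def plan(targets,p0=None,r0=None):
    s=ctrl.get_state();p=np.array(s["position"] if p0 is None else p0);r=R.from_rotvec(s["tool_rot"]) if r0 is None else r0
    for tp,tr in targets:
        tp=np.array(tp,float);t=r.inv().apply(tp-p)*1e3;w=(r.inv()*tr).as_rotvec()
        print("t",t.round(0).astype(int).tolist(),"w",w.round(3).tolist(),"dist",round(np.linalg.norm(t)),"deg",round(np.degrees(np.linalg.norm(w)),1))
        p,r=tp,tr
def st():
    s=ctrl.get_state();print("t",round(s["time"],2),"p",np.round(s["position"],4),"f",np.round(s["ft_force"],1),"q",np.round(s["joint_positions"],2),"grip",s["grip_width"]);print(R.from_rotvec(s["tool_rot"]).as_matrix().round(3).tolist())
E
python3 - <<'E'
from h import *
r0=R.from_rotvec(ctrl.get_state()["tool_rot"])
z=lambda a:R.from_euler("z",a,degrees=True)*r0
hd=(-.23,.97)
plan([([.25,.46,.32],r0),([.34,.28,.33],z(-20)),([.45,.10,.34],z(-50)),([.52,-.09,.33],mk(hd,.1)),([.60,-.22,.30],mk(hd,.5)),([.672,-.14,.24],mk(hd,.785)),([.668,-.133,.11],mk(hd,.785))])
E
```

```text
t [-127, -142, -97] w [0.0, 0.0, 0.0] dist 214 deg 0.0
t [-132, -152, -10] w [0.0, -0.0, 0.349] dist 201 deg 20.0
t [-193, -86, -10] w [0.0, -0.0, 0.524] dist 211 deg 30.0
t [-202, -19, 10] w [-0.01, 0.1, 0.212] dist 203 deg 13.5
t [-147, 48, 15] w [-0.0, 0.4, 0.0] dist 156 deg 22.9
t [25, 89, 82] w [0.0, 0.285, -0.0] dist 123 deg 16.3
t [-86, -2, 97] w [0.0, 0.0, 0.0] dist 130 deg 0.0
```

Emit:
{"fn": "jog_arm", "kwargs": {
  "increments": [
    {"tx": -25,"ty": -28,"tz": -19,"gripper": 0.4},
    {"tx": -50,"ty": -57,"tz": -39,"gripper": 0.4},
    {"tx": -76,"ty": -85,"tz": -58,"gripper": 0.4},
    {"tx": -101,"ty": -113,"tz": -78,"gripper": 0.4},
    {"tx": -126,"ty": -142,"tz": -97,"gripper": 0.4}
  ]
}}

```text
validation failed for argument at $.in...
```

Emit:
{"fn": "jog_arm", "kwargs": {
  "increments": [
    {"tx": -26,"ty": -30,"tz": -2,"wz": 0.07},
    {"tx": -53,"ty": -61,"tz": -4,"wz": 0.14},
    {"tx": -79,"ty": -91,"tz": -6,"wz": 0.21},
    {"tx": -106,"ty": -122,"tz": -8,"wz": 0.28},
    {"tx": -132,"ty": -152,"tz": -10,"wz": 0.35}
  ]
}}

```text
validation failed for argument at $.in...
```

```bash
python3 -c "
from h import *
st()"
```

```text
t 0.75 p [0.1626 0.6294 0.2226] f [ 0.1 -0.1 -0.9] q [-1.3   0.32 -0.07  1.45  0.02  1.37 -0.06] grip 1.0050360132340515
[[-0.968, 0.25, 0.0], [0.25, 0.968, 0.0], [-0.0, 0.0, -1.0]]
```

Emit:
{"fn": "jog_arm", "kwargs": {
  "increments": [
    {"tx": -25,"ty": -28,"tz": -19,"wx": 0,"wy": 0,"wz": 0,"gripper": 0.4},
    {"tx": -50,"ty": -57,"tz": -39,"wx": 0,"wy": 0,"wz": 0,"gripper": 0.4},
    {"tx": -76,"ty": -85,"tz": -58,"wx": 0,"wy": 0,"wz": 0,"gripper": 0.4},
    {"tx": -101,"ty": -113,"tz": -78,"wx": 0,"wy": 0,"wz": 0,"gripper": 0.4},
    {"tx": -126,"ty": -142,"tz": -97,"wx": 0,"wy": 0,"wz": 0,"gripper": 0.4}
  ]
}}

```text
time: 1.17
position: [0.2478, 0.4627, 0.3184]
tool_rot: [0.396, 3.116, 0.001]
ft_force: [1.0, 0.2, 1.0]
grip_width: 0.708
grip_force: 0.0
```

```bash
python3 -c "
from h import *
st()"
```

```text
t 1.17 p [0.2478 0.4627 0.3184] f [1.  0.2 1. ] q [-1.14  0.02  0.01  1.6  -0.    1.51  0.19] grip 0.7081151657114121
[[-0.968, 0.25, 0.0], [0.25, 0.968, 0.001], [-0.0, 0.001, -1.0]]
```

Emit:
{"fn": "jog_arm", "kwargs": {
  "increments": [
    {"tx": -26,"ty": -30,"tz": -2,"wx": 0,"wy": 0,"wz": 0.07,"gripper": 0.4},
    {"tx": -53,"ty": -61,"tz": -4,"wx": 0,"wy": 0,"wz": 0.14,"gripper": 0.4},
    {"tx": -79,"ty": -91,"tz": -6,"wx": 0,"wy": 0,"wz": 0.21,"gripper": 0.4},
    {"tx": -106,"ty": -122,"tz": -8,"wx": 0,"wy": 0,"wz": 0.28,"gripper": 0.4},
    {"tx": -132,"ty": -152,"tz": -10,"wx": 0,"wy": 0,"wz": 0.35,"gripper": 0.4}
  ]
}}

```text
time: 1.58
position: [0.3376, 0.2819, 0.3278]
tool_rot: [0.938, 2.998, 0.002]
ft_force: [0.9, -0.2, 0.2]
grip_width: 0.416
grip_force: 0.0
```

Emit:
{"fn": "jog_arm", "kwargs": {
  "increments": [
    {"tx": -39,"ty": -17,"tz": -2,"wx": 0,"wy": 0,"wz": 0.1,"gripper": 0.4},
    {"tx": -77,"ty": -34,"tz": -4,"wx": 0,"wy": 0,"wz": 0.21,"gripper": 0.4},
    {"tx": -116,"ty": -52,"tz": -6,"wx": 0,"wy": 0,"wz": 0.31,"gripper": 0.4},
    {"tx": -154,"ty": -69,"tz": -8,"wx": 0,"wy": 0,"wz": 0.42,"gripper": 0.4},
    {"tx": -193,"ty": -86,"tz": -10,"wx": 0,"wy": 0,"wz": 0.52,"gripper": 0.4}
  ]
}}

```text
time: 2.0
position: [0.446, 0.1045, 0.3378]
tool_rot: [1.679, 2.655, 0.003]
ft_force: [0.5, 2.0, 0.1]
grip_width: 0.399
grip_force: 0.0
```

```bash
python3 -c "
from h import *
st()
hd=(-.23,.97)
plan([([.52,-.09,.33],mk(hd,.1)),([.60,-.22,.30],mk(hd,.5)),([.672,-.14,.24],mk(hd,.785)),([.668,-.133,.11],mk(hd,.785))])"
```

```text
t 2.0 p [0.446  0.1045 0.3378] f [0.5 2.  0.1] q [-0.76 -0.15  0.41  1.72  0.06  1.56  0.1 ] grip 0.39853885323212146
[[-0.428, 0.904, 0.001], [0.904, 0.428, 0.001], [0.001, 0.002, -1.0]]
t [-207, -17, 8] w [-0.009, 0.099, 0.21] dist 208 deg 13.3
t [-147, 48, 15] w [-0.0, 0.4, 0.0] dist 156 deg 22.9
t [25, 89, 82] w [0.0, 0.285, -0.0] dist 123 deg 16.3
t [-86, -2, 97] w [0.0, 0.0, 0.0] dist 130 deg 0.0
```

Emit:
{"fn": "jog_arm", "kwargs": {
  "increments": [
    {"tx": -40,"ty": -3,"tz": 2,"wx": 0,"wy": 0.02,"wz": 0.04,"gripper": 0.4},
    {"tx": -80,"ty": -7,"tz": 3,"wx": 0,"wy": 0.04,"wz": 0.08,"gripper": 0.4},
    {"tx": -121,"ty": -10,"tz": 5,"wx": 0,"wy": 0.06,"wz": 0.13,"gripper": 0.4},
    {"tx": -162,"ty": -13,"tz": 6,"wx": 0,"wy": 0.08,"wz": 0.17,"gripper": 0.4},
    {"tx": -203,"ty": -17,"tz": 8,"wx": -0.01,"wy": 0.1,"wz": 0.21,"gripper": 0.4}
  ]
}}

```text
time: 2.42
position: [0.5188, -0.0853, 0.3298]
tool_rot: [-1.894, -2.406, -0.098]
ft_force: [0.6, 0.5, -0.6]
grip_width: 0.398
grip_force: 0.0
```

Emit:
{"fn": "jog_arm", "kwargs": {
  "increments": [
    {"tx": -29,"ty": 10,"tz": 3,"wx": 0,"wy": 0.08,"wz": 0,"gripper": 0.4},
    {"tx": -59,"ty": 19,"tz": 6,"wx": 0,"wy": 0.16,"wz": 0,"gripper": 0.4},
    {"tx": -88,"ty": 29,"tz": 9,"wx": 0,"wy": 0.24,"wz": 0,"gripper": 0.4},
    {"tx": -118,"ty": 38,"tz": 12,"wx": 0,"wy": 0.32,"wz": 0,"gripper": 0.4},
    {"tx": -147,"ty": 48,"tz": 15,"wx": 0,"wy": 0.4,"wz": 0,"gripper": 0.4}
  ]
}}

```text
time: 2.83
position: [0.5998, -0.2142, 0.299]
tool_rot: [-1.675, -2.134, -0.432]
ft_force: [1.0, 0.5, 1.0]
grip_width: 0.397
grip_force: 0.0
```

```bash
python3 -c "
from h import *
st()
hd=(-.23,.97)
plan([([.675,-.155,.22],mk(hd,.785)),([.668,-.133,.11],mk(hd,.785))])"
```

```text
t 2.83 p [ 0.5998 -0.2142  0.299 ] f [1.  0.5 1. ] q [ 0.06  0.63  0.79  1.12 -0.72  1.96  0.93] grip 0.39668612123334984
[[-0.208, 0.971, -0.114], [0.851, 0.237, 0.469], [0.483, 0.001, -0.876]]
t [-3, 87, 88] w [-0.004, 0.281, 0.006] dist 124 deg 16.1
t [-61, -2, 94] w [0.0, 0.0, 0.0] dist 112 deg 0.0
```

Emit:
{"fn": "jog_arm", "kwargs": {
  "increments": [
    {"tx": -1,"ty": 17,"tz": 18,"wx": 0,"wy": 0.06,"wz": 0,"gripper": 0.4},
    {"tx": -1,"ty": 35,"tz": 35,"wx": 0,"wy": 0.12,"wz": 0,"gripper": 0.4},
    {"tx": -2,"ty": 52,"tz": 53,"wx": 0,"wy": 0.17,"wz": 0,"gripper": 0.4},
    {"tx": -3,"ty": 70,"tz": 70,"wx": 0,"wy": 0.23,"wz": 0,"gripper": 0.4},
    {"tx": -3,"ty": 87,"tz": 88,"wx": 0,"wy": 0.28,"wz": 0,"gripper": 0.4}
  ]
}}

```text
time: 3.25
position: [0.6747, -0.1545, 0.2195]
tool_rot: [-1.518, -1.927, -0.626]
ft_force: [0.2, -0.3, -0.2]
grip_width: 0.398
grip_force: 0.0
```

```bash
python3 -c "
from h import *
st()
hd=(-.23,.97)
plan([([.668,-.133,.112],mk(hd,.785))])"
```

```text
t 3.25 p [ 0.6747 -0.1545  0.2195] f [ 0.2 -0.3 -0.2] q [ 0.2   0.86  0.58  0.97 -0.94  2.03  0.83] grip 0.3979486345675608
[[-0.166, 0.972, -0.166], [0.689, 0.234, 0.686], [0.705, -0.001, -0.709]]
t [-60, -1, 92] w [-0.003, 0.002, 0.002] dist 110 deg 0.2
```

Emit:
{"fn": "jog_arm", "kwargs": {
  "increments": [
    {"tx": -12,"ty": 0,"tz": 18,"wx": 0,"wy": 0,"wz": 0,"gripper": 0.4},
    {"tx": -24,"ty": 0,"tz": 37,"wx": 0,"wy": 0,"wz": 0,"gripper": 0.4},
    {"tx": -36,"ty": 0,"tz": 55,"wx": 0,"wy": 0,"wz": 0,"gripper": 0.4},
    {"tx": -48,"ty": -1,"tz": 74,"wx": 0,"wy": 0,"wz": 0,"gripper": 0.4},
    {"tx": -59,"ty": -1,"tz": 91,"wx": 0,"wy": 0,"wz": 0,"gripper": 0.4}
  ]
}}

```text
time: 3.67
position: [0.6675, -0.1326, 0.113]
tool_rot: [-1.518, -1.93, -0.623]
ft_force: [1.0, -0.2, -1.2]
grip_width: 0.399
grip_force: 0.0
```

```bash
python3 -c "
from h import *
st()
ims=[vision.get_image(c)['color'] for c in ('top','scene')]
a=cv2.resize(ims[0][90:250,120:360],None,fx=2.5,fy=2.5);b=cv2.resize(ims[1][110:270,170:410],None,fx=2.5,fy=2.5)
cv2.imwrite('pics/a.png',np.vstack([a[:300],b[:300]])[:,:600])
"
```

```text
t 3.67 p [ 0.6675 -0.1326  0.113 ] f [ 1.  -0.2 -1.2] q [ 0.15  0.9   0.57  1.13 -0.92  1.87  0.94] grip 0.3989437403656029
[[-0.167, 0.972, -0.167], [0.691, 0.236, 0.684], [0.704, -0.001, -0.711]]
```

View pics/a.png

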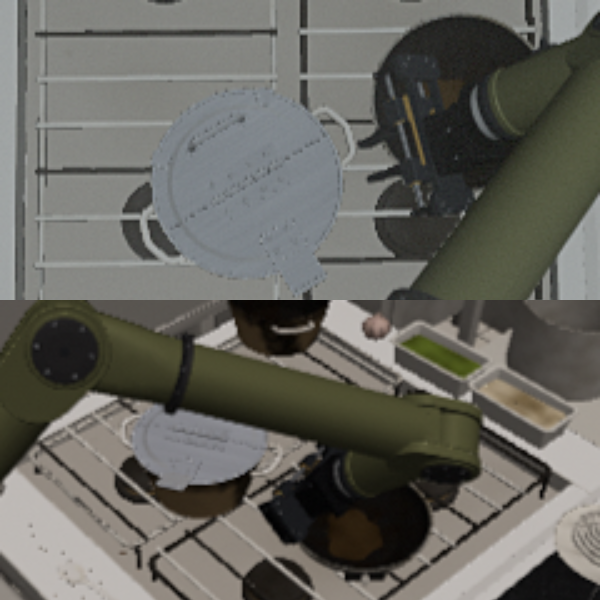

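The fingers are just right of the pot, at about (365,140) and (370,178) in the top crop. They sit lower than the right ear, and the pan is untouched.

Emit:
{"fn": "jog_arm", "kwargs": {
  "increments": [
    {"tx": 11,"ty": 0,"tz": 11,"wx": 0,"wy": 0,"wz": 0,"gripper": 0.4},
    {"tx": 20,"ty": 0,"tz": 20,"wx": 0,"wy": 0,"wz": 0,"gripper": 0.4},
    {"tx": 25,"ty": 0,"tz": 25,"wx": 0,"wy": 0,"wz": 0,"gripper": 0.4},
    {"tx": 28,"ty": 0,"tz": 28,"wx": 0,"wy": 0,"wz": 0,"gripper": 0.4},
    {"tx": 31,"ty": 0,"tz": 31,"wx": 0,"wy": 0,"wz": 0,"gripper": 0.4}
  ]
}}

```text
time: 4.18
position: [0.6578, -0.0905, 0.1154]
tool_rot: [-1.519, -1.932, -0.624]
ft_force: [0.3, -0.7, 1.0]
grip_width: 0.398
grip_force: 0.0
```

Emit:
{"fn": "jog_arm", "kwargs": {
  "increments": [
    {"tx": 3,"ty": 0,"tz": 3,"wx": 0,"wy": 0,"wz": 0,"gripper": 0.4},
    {"tx": 6,"ty": 0,"tz": 6,"wx": 0,"wy": 0,"wz": 0,"gripper": 0.4},
    {"tx": 9,"ty": 0,"tz": 9,"wx": 0,"wy": 0,"wz": 0,"gripper": 0.4},
    {"tx": 12,"ty": 0,"tz": 12,"wx": 0,"wy": 0,"wz": 0,"gripper": 0.4},
    {"tx": 15,"ty": 0,"tz": 15,"wx": 0,"wy": 0,"wz": 0,"gripper": 0.4}
  ]
}}

```text
time: 4.6
position: [0.6529, -0.0728, 0.1137]
tool_rot: [-1.526, -1.932, -0.623]
ft_force: [2.1, -5.7, -1.7]
grip_width: 0.4
grip_force: 2.9
```

```bash
python3 -c "
from h import *
st()
ims=[vision.get_image(c)['color'] for c in ('top','scene')]
a=cv2.resize(ims[0][90:250,120:360],None,fx=2.5,fy=2.5);b=cv2.resize(ims[1][110:270,170:410],None,fx=2.5,fy=2.5)
cv2.imwrite('pics/b.png',np.vstack([a[:300],b[:300]])[:,:600])
"
```

```text
t 4.6 p [ 0.6529 -0.0728  0.1137] f [ 2.1 -5.7 -1.7] q [ 0.05  0.81  0.57  1.28 -0.92  1.79  0.92] grip 0.39966795476541433
[[-0.165, 0.973, -0.162], [0.695, 0.232, 0.681], [0.7, -0.0, -0.714]]
```

View pics/b.png

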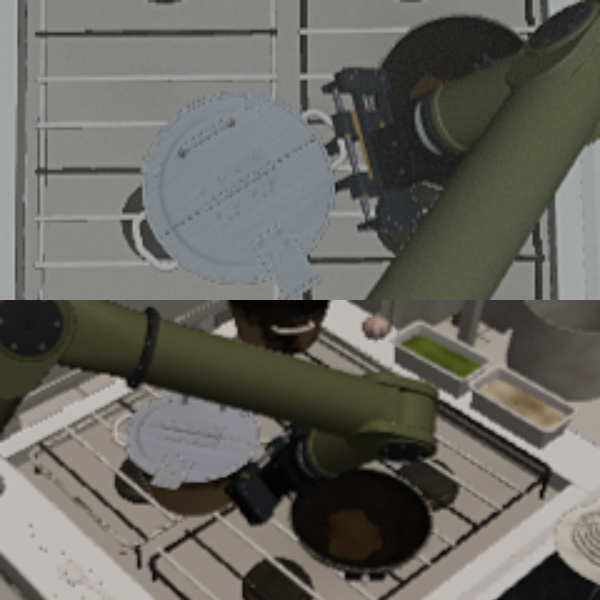

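The pot has slid about 11 mm left and a little nearer, and it still sits flat. The push force is about 6 N, so I'll keep going.

Emit:
{"fn": "jog_arm", "kwargs": {
  "increments": [
    {"tx": 3.5,"ty": 0,"tz": 3.5,"wx": 0,"wy": 0,"wz": 0,"gripper": 0.4},
    {"tx": 7,"ty": 0,"tz": 7,"wx": 0,"wy": 0,"wz": 0,"gripper": 0.4},
    {"tx": 10.5,"ty": 0,"tz": 10.5,"wx": 0,"wy": 0,"wz": 0,"gripper": 0.4},
    {"tx": 14,"ty": 0,"tz": 14,"wx": 0,"wy": 0,"wz": 0,"gripper": 0.4},
    {"tx": 17.5,"ty": 0,"tz": 17.5,"wx": 0,"wy": 0,"wz": 0,"gripper": 0.4}
  ]
}}

```text
time: 5.12
position: [0.6469, -0.0483, 0.1138]
tool_rot: [-1.524, -1.931, -0.622]
ft_force: [2.2, -6.6, 0.2]
grip_width: 0.399
grip_force: 3.4
```

Emit:
{"fn": "jog_arm", "kwargs": {
  "increments": [
    {"tx": 3.5,"ty": 0,"tz": 3.5,"wx": 0,"wy": 0,"wz": 0,"gripper": 0.4},
    {"tx": 7,"ty": 0,"tz": 7,"wx": 0,"wy": 0,"wz": 0,"gripper": 0.4},
    {"tx": 10.5,"ty": 0,"tz": 10.5,"wx": 0,"wy": 0,"wz": 0,"gripper": 0.4},
    {"tx": 14,"ty": 0,"tz": 14,"wx": 0,"wy": 0,"wz": 0,"gripper": 0.4},
    {"tx": 17.5,"ty": 0,"tz": 17.5,"wx": 0,"wy": 0,"wz": 0,"gripper": 0.4}
  ]
}}

```text
time: 5.53
position: [0.6409, -0.0243, 0.1136]
tool_rot: [-1.524, -1.931, -0.622]
ft_force: [1.6, -6.3, -0.1]
grip_width: 0.399
grip_force: 3.6
```

```bash
cat >> h.py <<'E'
def look(fn):
    im=vision.get_image("top");c=cv2.resize(im["color"][100:240,120:300],None,fx=4,fy=4,interpolation=cv2.INTER_CUBIC);cv2.imwrite(fn,c)
    for t in("pot_cover","pot_flap","sauce_pot"):
        for d in vision.spot_in("top",t)[:1]:
            b=d["bbox"];print(t,np.round(b,1),round(d["conf"],2),at_z(im,b[0],(b[1]+b[3])/2,.178).round(3),at_z(im,b[2],(b[1]+b[3])/2,.178).round(3))
E
python3 -c "
from h import *
st();look('pics/c.png')
"
```

```text
t 5.53 p [ 0.6409 -0.0243  0.1136] f [ 1.6 -6.3 -0.1] q [-0.03  0.75  0.57  1.38 -0.92  1.74  0.9 ] grip 0.39883059862563186
[[-0.165, 0.973, -0.164], [0.694, 0.233, 0.681], [0.701, -0.001, -0.713]]
pot_cover [159.6 129.8 234.5 213.7] 0.75 [0.609 0.18  0.178] [ 0.607 -0.035  0.178]
pot_flap [164.8 149.6 235.6 212.9] 0.83 [0.581 0.165 0.178] [ 0.579 -0.038  0.178]
sauce_pot [155.9 129.6 241.5 214. ] 0.61 [0.609 0.191 0.178] [ 0.606 -0.055  0.178]
```

View pics/c.png

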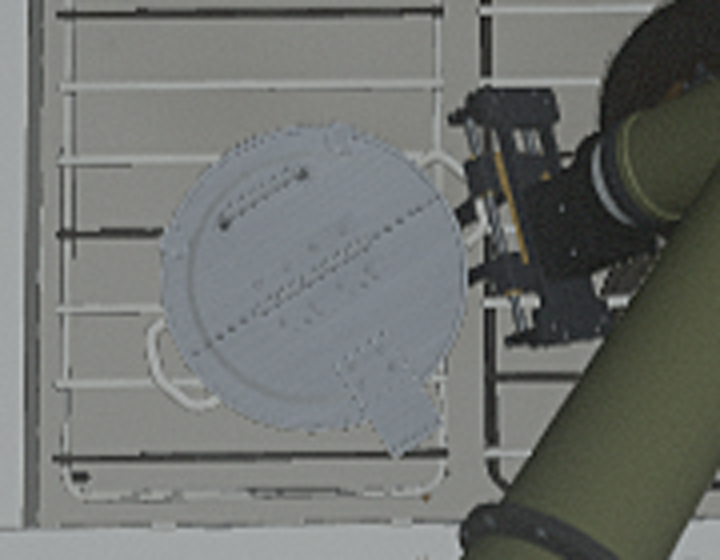

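The lid is centred at (314,277) in this crop, so the pot is near (0.617, 0.070). Its heading hasn't changed, and it has about 60 mm left to slide.

Emit:
{"fn": "jog_arm", "kwargs": {
  "increments": [
    {"tx": 3.5,"ty": 0,"tz": 3.5,"wx": 0,"wy": 0,"wz": 0,"gripper": 0.4},
    {"tx": 7,"ty": 0,"tz": 7,"wx": 0,"wy": 0,"wz": 0,"gripper": 0.4},
    {"tx": 10.5,"ty": 0,"tz": 10.5,"wx": 0,"wy": 0,"wz": 0,"gripper": 0.4},
    {"tx": 14,"ty": 0,"tz": 14,"wx": 0,"wy": 0,"wz": 0,"gripper": 0.4},
    {"tx": 17.5,"ty": 0,"tz": 17.5,"wx": 0,"wy": 0,"wz": 0,"gripper": 0.4}
  ]
}}

```text
time: 6.15
position: [0.6351, 0.0007, 0.1136]
tool_rot: [-1.522, -1.931, -0.623]
ft_force: [1.2, -6.6, -1.1]
grip_width: 0.397
grip_force: 3.5
```

Emit:
{"fn": "jog_arm", "kwargs": {
  "increments": [
    {"tx": 3.5,"ty": 0,"tz": 3.5,"wx": 0,"wy": 0,"wz": 0,"gripper": 0.4},
    {"tx": 7,"ty": 0,"tz": 7,"wx": 0,"wy": 0,"wz": 0,"gripper": 0.4},
    {"tx": 10.5,"ty": 0,"tz": 10.5,"wx": 0,"wy": 0,"wz": 0,"gripper": 0.4},
    {"tx": 14,"ty": 0,"tz": 14,"wx": 0,"wy": 0,"wz": 0,"gripper": 0.4},
    {"tx": 17.5,"ty": 0,"tz": 17.5,"wx": 0,"wy": 0,"wz": 0,"gripper": 0.4}
  ]
}}

```text
time: 6.57
position: [0.6293, 0.0247, 0.1135]
tool_rot: [-1.522, -1.931, -0.623]
ft_force: [2.4, -5.9, -0.9]
grip_width: 0.401
grip_force: 3.6
```

Emit:
{"fn": "jog_arm", "kwargs": {
  "increments": [
    {"tx": 2,"ty": 0,"tz": 2,"wx": 0,"wy": 0,"wz": 0,"gripper": 0.4},
    {"tx": 4,"ty": 0,"tz": 4,"wx": 0,"wy": 0,"wz": 0,"gripper": 0.4},
    {"tx": 6,"ty": 0,"tz": 6,"wx": 0,"wy": 0,"wz": 0,"gripper": 0.4},
    {"tx": 8,"ty": 0,"tz": 8,"wx": 0,"wy": 0,"wz": 0,"gripper": 0.4},
    {"tx": 8,"ty": 0,"tz": 8,"wx": 0,"wy": 0,"wz": 0,"gripper": 0.4}
  ]
}}

```text
time: 6.98
position: [0.6265, 0.0365, 0.1136]
tool_rot: [-1.52, -1.931, -0.623]
ft_force: [1.6, -5.7, -1.7]
grip_width: 0.402
grip_force: 3.1
```

```bash
python3 -c "
from h import *
st();look('pics/d.png')
"
```

```text
t 6.98 p [0.6265 0.0365 0.1136] f [ 1.6 -5.7 -1.7] q [-0.12  0.69  0.55  1.48 -0.93  1.67  0.87] grip 0.4020413110500331
[[-0.166, 0.972, -0.166], [0.692, 0.235, 0.683], [0.703, -0.001, -0.712]]
pot_cover [139.5 136.7 214.5 220.3] 0.78 [0.59  0.237 0.178] [0.588 0.023 0.178]
pot_flap [143.6 156.3 216.3 218.6] 0.84 [0.564 0.225 0.178] [0.562 0.018 0.178]
sauce_pot [132.4 135.2 223.8 220.6] 0.86 [0.592 0.257 0.178] [ 0.589 -0.004  0.178]
```

View pics/d.png

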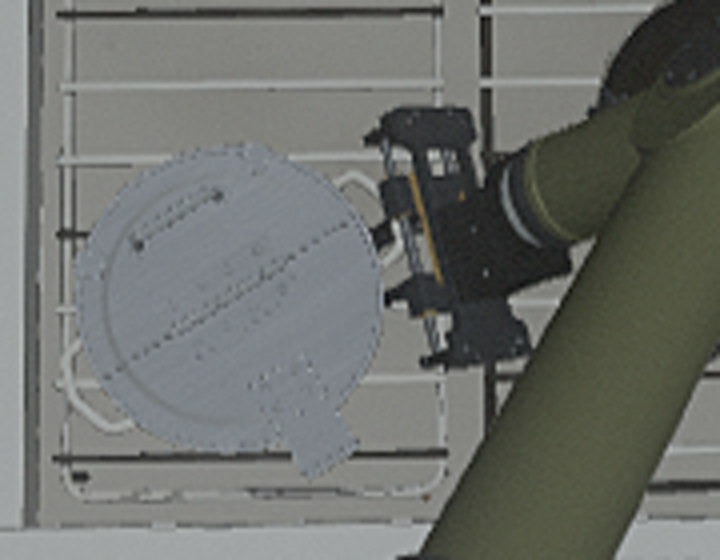

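```bash
python3 -c "
from h import *
im=vision.get_image('top')
f=lambda u,v,z:at_z(im,u/4+120-.37,v/4+100-.37,z)
C=f(229.5,298.5,.178);T=f(333,459,.193);print(C,T,T-C,np.hypot(*(T-C)[:2]),np.degrees(np.arctan2(*(C-T)[[1,0]])))
H=f(108,376,.183)-f(350,220,.183);print(np.degrees(np.arctan2(-H[0],H[1])))
"
```

```text
[0.60128907 0.13012054 0.178     ] [0.48476892 0.05458285 0.193     ] [-0.11652014 -0.07553769  0.015     ] 0.13886283354383677 32.95453984491276
32.61728920470163
```

```bash
cat >> h.py <<'E'
C=np.array([.602,.130]);t=-np.array([np.cos(np.radians(32.5)),np.sin(np.radians(32.5))]);ev=np.array([t[1],-t[0]])
def W(u,e,z): return [*(C+u*t+e*ev),z]
az=lambda a:(np.cos(np.radians(a)),np.sin(np.radians(a)))
E
python3 - <<'E'
from h import *
print(ev)
r=R.from_rotvec(ctrl.get_state()["tool_rot"])
P=W(.17,-.03,.25);print(P,W(.128,.005,.166))
plan([([.642,-.024,.114],r),([.65,-.07,.25],mk(az(95),.87)),([.53,-.03,.26],mk(az(78),.96)),(P,mk(az(78),.96)),(W(.17,-.03,.148),mk(az(78),.96))])
E
```

```text
[-0.53729961  0.84339145]
[np.float64(0.4747424424622141), np.float64(0.013357323206653358), 0.25] [np.float64(0.49135939689421654), np.float64(0.06544260736067098), 0.166]
t [-44, 1, -44] w [0.0, 0.0, 0.0] dist 62 deg 0.0
t [62, -3, -129] w [-0.111, 0.091, 0.101] dist 144 deg 10.0
t [40, -116, 32] w [-0.235, 0.089, 0.181] dist 127 deg 17.8
t [10, -63, 31] w [0.0, 0.0, 0.0] dist 71 deg 0.0
t [-84, 0, 58] w [0.0, 0.0, 0.0] dist 102 deg 0.0
```

Emit:
{"fn": "jog_arm", "kwargs": {
  "increments": [
    {"tx": -5,"ty": 0,"tz": -5,"wx": 0,"wy": 0,"wz": 0,"gripper": 0.4},
    {"tx": -15,"ty": 0,"tz": -15,"wx": 0,"wy": 0,"wz": 0,"gripper": 0.4},
    {"tx": -25,"ty": 0,"tz": -25,"wx": 0,"wy": 0,"wz": 0,"gripper": 0.4},
    {"tx": -35,"ty": 0,"tz": -35,"wx": 0,"wy": 0,"wz": 0,"gripper": 0.4},
    {"tx": -44,"ty": 0,"tz": -44,"wx": 0,"wy": 0,"wz": 0,"gripper": 0.4}
  ]
}}

```text
time: 7.65
position: [0.6415, -0.0251, 0.1142]
tool_rot: [-1.52, -1.93, -0.624]
ft_force: [-0.7, 0.0, 0.4]
grip_width: 0.402
grip_force: 0.0
```

Emit:
{"fn": "jog_arm", "kwargs": {
  "increments": [
    {"tx": 12,"ty": 0,"tz": -26,"wx": -0.02,"wy": 0.02,"wz": 0.02,"gripper": 0},
    {"tx": 25,"ty": -1,"tz": -52,"wx": -0.04,"wy": 0.04,"wz": 0.04,"gripper": 0},
    {"tx": 37,"ty": -2,"tz": -78,"wx": -0.07,"wy": 0.06,"wz": 0.06,"gripper": 0},
    {"tx": 50,"ty": -2,"tz": -103,"wx": -0.09,"wy": 0.07,"wz": 0.08,"gripper": 0},
    {"tx": 62,"ty": -3,"tz": -129,"wx": -0.11,"wy": 0.09,"wz": 0.1,"gripper": 0}
  ]
}}

```text
time: 8.07
position: [0.6494, -0.0707, 0.2511]
tool_rot: [-1.617, -1.765, -0.753]
ft_force: [0.8, 0.0, 0.4]
grip_width: 0.108
grip_force: 0.0
```

Emit:
{"fn": "jog_arm", "kwargs": {
  "increments": [
    {"tx": 8,"ty": -23,"tz": 6,"wx": -0.05,"wy": 0.02,"wz": 0.04,"gripper": 0},
    {"tx": 16,"ty": -46,"tz": 13,"wx": -0.09,"wy": 0.04,"wz": 0.07,"gripper": 0},
    {"tx": 24,"ty": -70,"tz": 19,"wx": -0.14,"wy": 0.05,"wz": 0.11,"gripper": 0},
    {"tx": 32,"ty": -93,"tz": 26,"wx": -0.19,"wy": 0.07,"wz": 0.14,"gripper": 0},
    {"tx": 40,"ty": -116,"tz": 32,"wx": -0.235,"wy": 0.09,"wz": 0.18,"gripper": 0}
  ]
}}

```text
time: 8.48
position: [0.5282, -0.0304, 0.2594]
tool_rot: [-1.838, -1.487, -0.961]
ft_force: [0.2, -0.9, 0.5]
grip_width: 0.006
grip_force: 0.0
```

```bash
python3 -c "
from h import *
st()
plan([(W(.17,-.03,.25),mk(az(78),.96)),(W(.17,-.03,.148),mk(az(78),.96))])"
```

```text
t 8.48 p [ 0.5282 -0.0304  0.2594] f [ 0.2 -0.9  0.5] q [-0.03  0.28  0.68  1.83 -1.    1.68  0.68] grip 0.006177884449596678
[[0.119, 0.978, 0.172], [0.559, -0.209, 0.802], [0.821, 0.001, -0.572]]
t [10, -61, 31] w [0.002, -0.002, 0.0] dist 70 deg 0.2
t [-84, 0, 58] w [0.0, 0.0, 0.0] dist 102 deg 0.0
```

Emit:
{"fn": "jog_arm", "kwargs": {
  "increments": [
    {"tx": 2,"ty": -12,"tz": 6,"wx": 0,"wy": 0,"wz": 0,"gripper": 0},
    {"tx": 4,"ty": -24,"tz": 12,"wx": 0,"wy": 0,"wz": 0,"gripper": 0},
    {"tx": 6,"ty": -37,"tz": 19,"wx": 0,"wy": 0,"wz": 0,"gripper": 0},
    {"tx": 8,"ty": -49,"tz": 25,"wx": 0,"wy": 0,"wz": 0,"gripper": 0},
    {"tx": 10,"ty": -61,"tz": 31,"wx": 0,"wy": 0,"wz": 0,"gripper": 0}
  ]
}}

```text
time: 8.9
position: [0.4757, 0.0127, 0.2502]
tool_rot: [-1.836, -1.49, -0.959]
ft_force: [-0.8, 0.1, -0.2]
grip_width: 0.004
grip_force: 0.0
```

Emit:
{"fn": "jog_arm", "kwargs": {
  "increments": [
    {"tx": -17,"ty": 0,"tz": 12,"wx": 0,"wy": 0,"wz": 0,"gripper": 0},
    {"tx": -34,"ty": 0,"tz": 23,"wx": 0,"wy": 0,"wz": 0,"gripper": 0},
    {"tx": -50,"ty": 0,"tz": 35,"wx": 0,"wy": 0,"wz": 0,"gripper": 0},
    {"tx": -67,"ty": 0,"tz": 46,"wx": 0,"wy": 0,"wz": 0,"gripper": 0},
    {"tx": -84,"ty": 0,"tz": 58,"wx": 0,"wy": 0,"wz": 0,"gripper": 0}
  ]
}}

```text
time: 9.32
position: [0.4766, 0.0116, 0.1474]
tool_rot: [-1.836, -1.491, -0.96]
ft_force: [-0.2, -0.2, -0.4]
grip_width: 0.012
grip_force: 0.0
```

```bash
python3 -c "
from h import *
st()
r=mk(az(78),.96)
plan([(W(.128,.005,.15),r),(W(.128,.005,.17),r)])
ims=[vision.get_image(c)['color'] for c in ('top','scene','wrist')]
a=cv2.resize(ims[0][110:235,130:280],None,fx=2.6,fy=2.6);b=cv2.resize(ims[1][110:235,170:320],None,fx=2.6,fy=2.6);c=cv2.resize(ims[2],(390,292))
d=np.zeros((620,790,3),np.uint8);d[:325,:390]=a;d[:325,395:785]=b;d[326:618,:390]=c;cv2.imwrite('pics/e.png',d[:600])
"
```

```text
t 9.32 p [0.4766 0.0116 0.1474] f [-0.2 -0.2 -0.4] q [-0.04  0.31  0.66  2.06 -1.02  1.52  0.88] grip 0.011610046050250455
[[0.116, 0.978, 0.171], [0.56, -0.207, 0.802], [0.82, 0.003, -0.572]]
t [34, 3, 44] w [0.001, -0.001, 0.003] dist 56 deg 0.2
t [16, 0, -11] w [0.0, 0.0, 0.0] dist 20 deg 0.0
```

View pics/e.png

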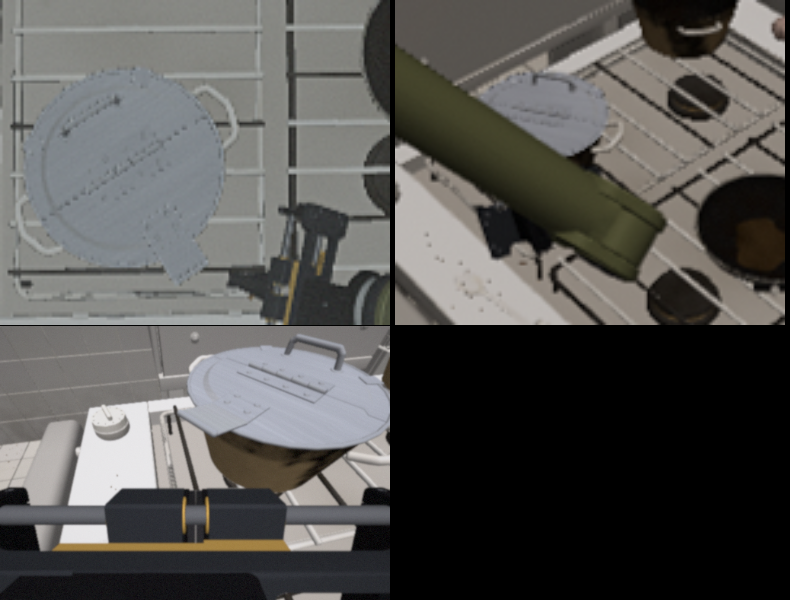

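The closed fingertips are right-front of the tab, at (230,275) in the top crop with the tab end at (193,275). They are low and clear of it. Next I move them under the tab.

```bash
python3 - <<'E'
from h import *
r=mk(az(78),.96)
plan([(W(.135,.005,.15),r)])
prev=np.array(W(.135,.005,.15));base=prev
def K(phi,rho):
    p=np.radians(phi);return np.array(W(rho*np.cos(p)+.0145,.005,.184+rho*np.sin(p)-.0078))
first=K(8,.124)
for i in range(1,6):print((r.inv().apply(first-base)*i/5*1e3).round(1).tolist())
cur=first;phi=8
for c in range(5):
    print("call",c)
    for i in range(1,6):
        f=phi+4*i; q=K(f,min(.124+.006*(f-8)/30,.130));print(f,(r.inv().apply(q-cur)*1e3).round(0).astype(int).tolist())
    cur=q;phi=f
E
```

```text
t [31, -1, 40] w [-0.002, -0.002, -0.001] dist 50 deg 0.2
[6.9, -0.3, -5.2]
[13.9, -0.7, -10.5]
[20.8, -1.0, -15.7]
[27.7, -1.3, -21.0]
[34.7, -1.6, -26.2]
call 0
12 [7, 1, -5]
16 [15, 1, -9]
20 [23, 3, -13]
24 [31, 5, -16]
28 [39, 7, -19]
call 1
32 [8, 3, -3]
36 [16, 6, -5]
40 [25, 10, -6]
44 [33, 14, -6]
48 [40, 19, -6]
call 2
52 [8, 5, 1]
56 [15, 10, 2]
60 [22, 16, 3]
64 [29, 21, 6]
68 [35, 27, 8]
call 3
72 [6, 6, 3]
76 [12, 12, 7]
80 [17, 19, 11]
84 [21, 25, 15]
88 [25, 31, 20]
call 4
92 [4, 6, 5]
96 [7, 13, 11]
100 [9, 19, 17]
104 [11, 26, 23]
108 [13, 32, 29]
```

Emit:
{"fn": "jog_arm", "kwargs": {
  "increments": [
    {"tx": 6,"ty": 0,"tz": 8,"wx": 0,"wy": 0,"wz": 0,"gripper": 0},
    {"tx": 13,"ty": 0,"tz": 16,"wx": 0,"wy": 0,"wz": 0,"gripper": 0},
    {"tx": 19,"ty": 0,"tz": 24,"wx": 0,"wy": 0,"wz": 0,"gripper": 0},
    {"tx": 25,"ty": 0,"tz": 32,"wx": 0,"wy": 0,"wz": 0,"gripper": 0},
    {"tx": 31,"ty": -1,"tz": 41,"wx": 0,"wy": 0,"wz": 0,"gripper": 0}
  ]
}}

```text
time: 9.88
position: [0.486, 0.065, 0.1507]
tool_rot: [-1.833, -1.493, -0.96]
ft_force: [1.0, 0.4, 0.8]
grip_width: 0.011
grip_force: 0.0
```

Emit:
{"fn": "jog_arm", "kwargs": {
  "increments": [
    {"tx": 7,"ty": 0,"tz": -5,"wx": 0,"wy": 0,"wz": 0,"gripper": 0},
    {"tx": 14,"ty": -1,"tz": -10,"wx": 0,"wy": 0,"wz": 0,"gripper": 0},
    {"tx": 21,"ty": -1,"tz": -16,"wx": 0,"wy": 0,"wz": 0,"gripper": 0},
    {"tx": 28,"ty": -1,"tz": -21,"wx": 0,"wy": 0,"wz": 0,"gripper": 0},
    {"tx": 35,"ty": -2,"tz": -26,"wx": 0,"wy": 0,"wz": 0,"gripper": 0}
  ]
}}

```text
time: 10.3
position: [0.4836, 0.0618, 0.1944]
tool_rot: [-1.836, -1.491, -0.959]
ft_force: [-0.1, 0.4, -0.8]
grip_width: 0.006
grip_force: 0.3
```

Emit:
{"fn": "jog_arm", "kwargs": {
  "increments": [
    {"tx": 7,"ty": 1,"tz": -5,"wx": 0,"wy": 0,"wz": 0,"gripper": 0},
    {"tx": 15,"ty": 1,"tz": -9,"wx": 0,"wy": 0,"wz": 0,"gripper": 0},
    {"tx": 23,"ty": 3,"tz": -13,"wx": 0,"wy": 0,"wz": 0,"gripper": 0},
    {"tx": 31,"ty": 5,"tz": -16,"wx": 0,"wy": 0,"wz": 0,"gripper": 0},
    {"tx": 39,"ty": 7,"tz": -19,"wx": 0,"wy": 0,"wz": 0,"gripper": 0}
  ]
}}

```text
time: 10.72
position: [0.4918, 0.068, 0.237]
tool_rot: [-1.835, -1.491, -0.958]
ft_force: [0.7, -0.2, 0.2]
grip_width: 0.007
grip_force: 0.3
```

```bash
python3 -c "
from h import *
st()
ims=[vision.get_image(c)['color'] for c in ('top','scene','wrist')]
a=cv2.resize(ims[0][110:235,130:280],None,fx=2.6,fy=2.6);b=cv2.resize(ims[1][110:235,170:320],None,fx=2.6,fy=2.6);c=cv2.resize(ims[2],(390,292))
d=np.zeros((620,790,3),np.uint8);d[:325,:390]=a;d[:325,395:785]=b;d[326:618,:390]=c;cv2.imwrite('pics/f.png',d[:600])
"
```

```text
t 10.72 p [0.4918 0.068  0.237 ] f [ 0.7 -0.2  0.2] q [-0.16  0.1   0.63  2.04 -0.98  1.48  0.61] grip 0.006848101535071945
[[0.117, 0.979, 0.169], [0.56, -0.205, 0.802], [0.82, 0.001, -0.572]]
```

View pics/f.png

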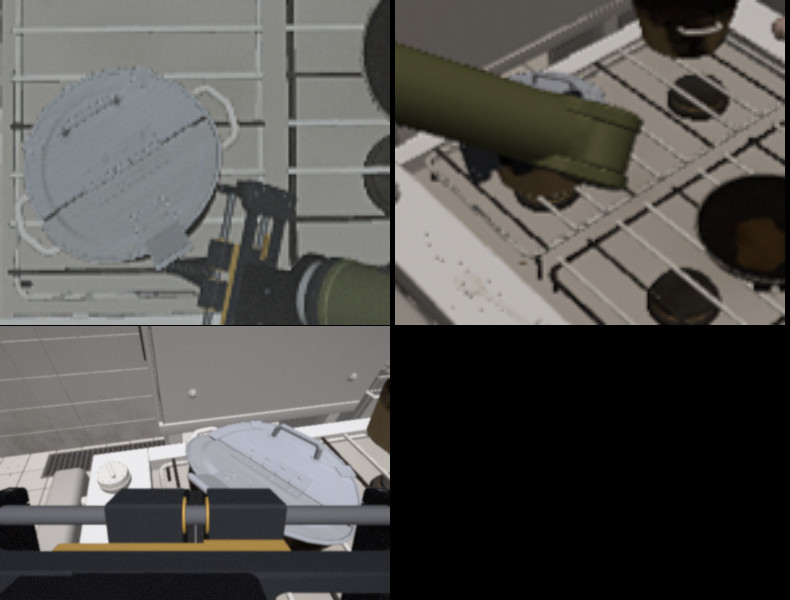

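The flap is lifting: the hinge line has opened and the tab rests on the finger at about (165,255). I'll continue the arc.

Emit:
{"fn": "jog_arm", "kwargs": {
  "increments": [
    {"tx": 8,"ty": 3,"tz": -3,"wx": 0,"wy": 0,"wz": 0,"gripper": 0},
    {"tx": 16,"ty": 6,"tz": -5,"wx": 0,"wy": 0,"wz": 0,"gripper": 0},
    {"tx": 25,"ty": 10,"tz": -6,"wx": 0,"wy": 0,"wz": 0,"gripper": 0},
    {"tx": 33,"ty": 14,"tz": -6,"wx": 0,"wy": 0,"wz": 0,"gripper": 0},
    {"tx": 40,"ty": 19,"tz": -6,"wx": 0,"wy": 0,"wz": 0,"gripper": 0}
  ]
}}

```text
time: 11.28
position: [0.5143, 0.0821, 0.2735]
tool_rot: [-1.834, -1.491, -0.959]
ft_force: [0.0, 0.4, 0.2]
grip_width: 0.005
grip_force: 0.3
```

Emit:
{"fn": "jog_arm", "kwargs": {
  "increments": [
    {"tx": 8,"ty": 5,"tz": 1,"wx": 0,"wy": 0,"wz": 0,"gripper": 0},
    {"tx": 15,"ty": 10,"tz": 2,"wx": 0,"wy": 0,"wz": 0,"gripper": 0},
    {"tx": 22,"ty": 16,"tz": 3,"wx": 0,"wy": 0,"wz": 0,"gripper": 0},
    {"tx": 29,"ty": 21,"tz": 6,"wx": 0,"wy": 0,"wz": 0,"gripper": 0},
    {"tx": 35,"ty": 27,"tz": 8,"wx": 0,"wy": 0,"wz": 0,"gripper": 0}
  ]
}}

```text
time: 11.7
position: [0.5462, 0.1028, 0.2969]
tool_rot: [-1.834, -1.491, -0.958]
ft_force: [0.5, -0.2, -0.7]
grip_width: 0.006
grip_force: 0.2
```

Emit:
{"fn": "jog_arm", "kwargs": {
  "increments": [
    {"tx": 6,"ty": 6,"tz": 3,"wx": 0,"wy": 0,"wz": 0,"gripper": 0},
    {"tx": 12,"ty": 12,"tz": 7,"wx": 0,"wy": 0,"wz": 0,"gripper": 0},
    {"tx": 17,"ty": 19,"tz": 11,"wx": 0,"wy": 0,"wz": 0,"gripper": 0},
    {"tx": 21,"ty": 25,"tz": 15,"wx": 0,"wy": 0,"wz": 0,"gripper": 0},
    {"tx": 25,"ty": 31,"tz": 20,"wx": 0,"wy": 0,"wz": 0,"gripper": 0}
  ]
}}

```text
time: 12.12
position: [0.583, 0.1262, 0.3055]
tool_rot: [-1.835, -1.491, -0.958]
ft_force: [0.0, -0.5, 0.5]
grip_width: 0.001
grip_force: 0.2
```

Emit:
{"fn": "jog_arm", "kwargs": {
  "increments": [
    {"tx": 4,"ty": 6,"tz": 5,"wx": 0,"wy": 0,"wz": 0,"gripper": 0},
    {"tx": 7,"ty": 13,"tz": 11,"wx": 0,"wy": 0,"wz": 0,"gripper": 0},
    {"tx": 9,"ty": 19,"tz": 17,"wx": 0,"wy": 0,"wz": 0,"gripper": 0},
    {"tx": 11,"ty": 26,"tz": 23,"wx": 0,"wy": 0,"wz": 0,"gripper": 0},
    {"tx": 13,"ty": 32,"tz": 29,"wx": 0,"wy": 0,"wz": 0,"gripper": 0}
  ]
}}

```text
time: 12.53
position: [0.6208, 0.1504, 0.2994]
tool_rot: [-1.834, -1.49, -0.958]
ft_force: [0.2, 0.1, 1.2]
grip_width: 0.007
grip_force: 0.5
```

```bash
python3 -c "
from h import *
st();p=ctrl.get_state()['position'];d=p[:2]-C;print('u',d@t,'e',d@ev)
look('pics/g0.png')
ims=[vision.get_image(c)['color'] for c in ('top','scene','wrist')]
a=cv2.resize(ims[0][110:235,130:280],None,fx=2.6,fy=2.6);b=cv2.resize(ims[1][110:235,170:320],None,fx=2.6,fy=2.6);c=cv2.resize(ims[2],(390,292))
d=np.zeros((620,790,3),np.uint8);d[:325,:390]=a;d[:325,395:785]=b;d[326:618,:390]=c;cv2.imwrite('pics/g.png',d[:600])
"
```

```text
t 12.53 p [0.6208 0.1504 0.2994] f [0.2 0.1 1.2] q [-0.26  0.24  0.54  1.76 -1.1   1.44  0.38] grip 0.006679515362595003
[[0.117, 0.979, 0.169], [0.56, -0.205, 0.803], [0.82, 0.001, -0.572]]
u -0.02679160053190703 e 0.0071231355652779564
pot_cover [139.4 137.3 205.1 195.6] 0.8 [0.625 0.238 0.178] [0.623 0.049 0.178]
pot_flap [139.1 149.  203.9 196.5] 0.62 [0.607 0.239 0.178] [0.605 0.053 0.178]
sauce_pot [134.  134.6 217.4 212.6] 0.65 [0.605 0.253 0.178] [0.602 0.014 0.178]
```

View pics/g.png

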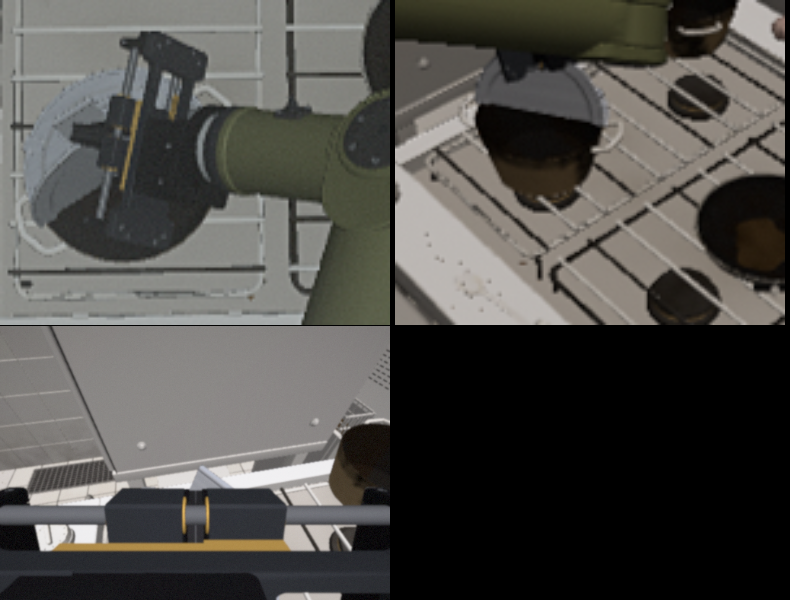

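The flap is past upright and leaning back, and the pot's dark interior shows in the front half. I'll withdraw backwards and up.

Emit:
{"fn": "jog_arm", "kwargs": {
  "increments": [
    {"tx": 0,"ty": 0,"tz": -12,"wx": 0,"wy": 0,"wz": 0,"gripper": 0},
    {"tx": 4,"ty": -5,"tz": -35,"wx": 0,"wy": 0,"wz": 0,"gripper": 0},
    {"tx": 8,"ty": -10,"tz": -65,"wx": 0,"wy": 0,"wz": 0,"gripper": 0},
    {"tx": 10,"ty": -15,"tz": -100,"wx": 0,"wy": 0,"wz": 0,"gripper": 0},
    {"tx": 10,"ty": -20,"tz": -135,"wx": 0,"wy": 0,"wz": 0,"gripper": 0}
  ]
}}

```text
time: 13.3
position: [0.5776, 0.0494, 0.3866]
tool_rot: [-1.835, -1.491, -0.958]
ft_force: [0.6, -0.4, -0.3]
grip_width: 0.002
grip_force: 0.0
```

Emit:
{"fn": "jog_arm", "kwargs": {
  "increments": [
    {"tx": 0,"ty": -10,"tz": -35,"wx": 0,"wy": 0,"wz": 0,"gripper": 0},
    {"tx": 0,"ty": -30,"tz": -60,"wx": 0,"wy": 0,"wz": 0,"gripper": 0},
    {"tx": 0,"ty": -50,"tz": -90,"wx": 0,"wy": 0,"wz": 0,"gripper": 0},
    {"tx": 0,"ty": -70,"tz": -110,"wx": 0,"wy": 0,"wz": 0,"gripper": 0},
    {"tx": 0,"ty": -70,"tz": -110,"wx": 0,"wy": 0,"wz": 0,"gripper": 0}
  ]
}}

```text
time: 13.72
position: [0.4887, -0.029, 0.4518]
tool_rot: [-1.843, -1.488, -0.967]
ft_force: [0.1, -1.0, 0.2]
grip_width: 0.004
grip_force: 0.0
```

```bash
python3 -c "
from h import *
st();look('pics/h.png')
im=vision.get_image('top');g=cv2.cvtColor(im['color'],cv2.COLOR_BGR2GRAY)
s=lambda u,e,z:(lambda q:int(np.median(g[int(round(q[1]))-1:int(round(q[1]))+2,int(round(q[0]))-1:int(round(q[0]))+2])))(proj(im,W(u,e,z)))
print('front, rear brightness',[s(u,0,.175) for u in(.09,.07,.05,.03,.015)],[s(u,0,.185) for u in(-.02,-.04,-.06,-.08,-.1)])
# flap tab expected at 2.74 rad: beyond rear edge
print('tab 2.74',proj(im,W(.14*np.cos(2.8),0,.184+.14*np.sin(2.8))))
for v in range(124,222,3): print(v,''.join('%4d'%x for x in g[v,132:226:4]))
"
```

```text
t 13.72 p [ 0.4887 -0.029   0.4518] f [ 0.1 -1.   0.2] q [-0.07  0.03  0.7   1.65 -0.92  1.84  0.34] grip 0.004147228516256427
[[0.117, 0.977, 0.179], [0.56, -0.214, 0.8], [0.82, 0.006, -0.572]]
pot_cover [136.1 128.9 208.2 198.4] 0.9 [0.633 0.247 0.178] [0.631 0.04  0.178]
pot_flap [136.2 129.4 206.  194.8] 0.59 [0.638 0.247 0.178] [0.636 0.047 0.178]
sauce_pot [133.9 127.7 222.8 210.6] 0.67 [0.618 0.253 0.178] [ 0.615 -0.002  0.178]
front, rear brightness [52, 53, 55, 53, 54] [142, 144, 143, 143, 144]
tab 2.74 [147.51689748 131.75656208]
124  147 173 145 147 148 148 145 144 143 143 141 142 139 143 143 143 145 147 145 147 145 142 146 144
127  146 174 149 149 145 147 149 146 142 143 143 141 140 141 141 144 144 144 147 146 146 143 143 144
130  147 175 148 147 148 135 146 144 143 143 141 141 142 140 144 143 143 142 144 145 143 144 143 144
133  148 171 149 142 120 144 143 145 146 140 144 142 142 143 142 146 142 144 144 142 143 141 143 144
136  150 170 147 146 146 144 140 145 147 147 137 151 152 138 141 147 144 142 142 139 138 140 138 142
139  151 171 174 150 144 141 135 132 150 145 146 
[... 2078 characters left out ...]
47 137 169 139 148 157  48  58  51  52  54  54  58  56  54  51  51  67 148 149 146 148 148 147
205  149 151 150 174 153 182 146  49  51  56  55  51  51  56  55  51 106 149 146 149 146 146 146  49
208  150 177 147 147 129 148 150 153 104  51  53  53  51  47  68 161 148 145 147 147 148 148 149  56
211  148 176 148 152 150 148 151 152 151 154 161 145 165 158 153 153 152 154 150 153 150 152 145  60
214  152  71  66  63  50  50  59  58  62  65  69  69  69  84  80  79 101 100 100 100 100 101 102 109
217  148 180 144 150 150 150 149 148 149 150 147 147 147 149 148 147 148 148 146 149 149 148 149 148
220  149 165 103 148 147 148 147 149 149 150 149 149 148 152 152 151 152 152 151 147 150 147 148 146
```

The opening is dark right up to the hinge, and the tab outline lies at the rear near (148,132), where it should be at 2.74 rad. The rim edges are where they were after the push, so the pot hasn't moved.

```bash
python3 -c "
from h import *
print(ctrl.close_job())"
```

```text
the job is handed in; nothing more can be done
None
```

I handed the job in at about 14 s on the robot's clock: the pot stands about 3 mm from the middle of the front left burner by my measurement, its near lid half lies back open on the rear half, and the arm is clear; the judging result was not shown.

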